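# Start up the stone lathe from its bench switches

## Task

Start up the lathe from the grey switch boxes on the bench, by pressing only: first press down the raised end of the wide rocker until it is fully over, then do the same with the narrow rocker, and last press the round push button fully in, hold it in for about a second and let it spring back. Keep off the big mushroom-headed stop button, never press the round button before both rockers are over, and leave the things standing around where they are.

Things in the scene. Friction and masses are not known exactly. Their poses are not given: they have to be found in the camera images.
- wide_box: Grey steel switch box fixed to the bench, 92 mm (its x) by 72 mm (its y), top plate 46 mm above its underside. Origin: centre of its underside, on the bench (z = 0). The four boxes are alike but for what they carry, and change places and directions from start to start. This one carries the wide rocker.
- wide_rocker (a joint): Tilt of the 38 mm wide rocker about its pivot, which runs along wide_box's y, 53 mm above the bench over the box's centre. 0 = off (the end towards the box's +x stands up by 0.36 rad, the other half lies level); 0.36 = fully over (the +x half lies level, 53 mm high, at a stop, and the other end stands up). It turns against friction, about 2.5 N pressed downwards at the press point, and stays where it is left. It starts at 0 to 0.03.
- wide_rocker_press (a point): Point on the top face of the 38 mm wide, 60 mm long white rocker's +x half, the half that starts raised: 24 mm along the face from the pivot, in the middle of its width; it moves with the rocker. About 61 mm high at the start, 53 mm when fully over. Finger ridges are moulded near both ends; the dark frame round the rocker is 50 mm high. Its x axis lies along the level half of the rocker at the start.
- narrow_box: Grey steel switch box fixed to the bench, 92 mm (its x) by 72 mm (its y), top plate 46 mm above its underside. Origin: centre of its underside, on the bench (z = 0). The four boxes are alike but for what they carry, and change places and directions from start to start. This one carries the narrow rocker.
- narrow_rocker (a joint): Tilt of the 16 mm wide rocker about its pivot, which runs along narrow_box's y, 53 mm above the bench over the box's centre. 0 = off (the end towards the box's +x stands up by 0.36 rad, the other half lies level); 0.36 = fully over (the +x half lies level, 53 mm high, at a stop, and the other end stands up). It turns against friction, about 2.5 N pressed downwards at the press point, and stays where it is left. It starts at 0 to 0.03.
- narrow_rocker_press (a point): Point on the top face of the 16 mm wide, 60 mm long white rocker's +x half, the half that starts raised: 24 mm along the face from the pivot, in the middle of its width; it moves with the rocker. About 61 mm high at the start, 53 mm when fully over. Finger ridges are moulded near both ends; the dark frame round the rocker is 50 mm high. Its x axis lies along the level half of the rocker at the start.
- button_box: Grey steel switch box fixed to the bench, 92 mm (its x) by 72 mm (its y), top plate 46 mm above its underside. Origin: centre of its underside, on the bench (z = 0). The four boxes are alike but for what they carry, and change places and directions from start to start. This one carries the round push button in its middle.
- round_button (a joint): How far the round button is pressed in: 0 = out, 0.006 m = fully in (stop). A spring pushes it back; it begins to move at 1 N and is fully in at about 4.6 N.
- round_button_top (a point): Centre of the flat top of the small round white button, 28 mm in diameter, 64 mm above the bench when out, 58 mm when fully in; the dark collar round it is 38 mm in diameter and 52 mm high.
- stop_box: Grey steel switch box fixed to the bench, 92 mm (its x) by 72 mm (its y), top plate 46 mm above its underside. Origin: centre of its underside, on the bench (z = 0). The four boxes are alike but for what they carry, and change places and directions from start to start. This one carries the stop button in its middle.
- stop_button (a joint): How far the stop button is pressed in (m), 0 = out; must stay out.
- stop_button_top (a point): Centre of the domed top of the big white mushroom-headed stop button, 50 mm in diameter, 75 mm above the bench. To be left alone.
- stone_plug: Bystander: white turned stone plug with a flange, 66 mm across, 46 high. Loose; origin at the centre of its underside.
- wood_chuck_2: Bystander: low turned wooden chuck, 62 mm across, 34 high. Loose; origin at the centre of its underside.
- sanding_block: Bystander: brown cork sanding block, 56 x 100 x 28 mm. Loose; origin at the centre of its underside.
- glass_jar: Bystander: closed jar with a ribbed screw lid, 68 mm across, 92 high. Loose; origin at the centre of its underside.
- stone_cap: Bystander: white rounded stone cap, 69 mm across, 59 high. Loose; origin at the centre of its underside.
- wood_chuck_3: Bystander: waisted turned wooden chuck with a small stub on top, 68 mm across, 60 high. Loose; origin at the centre of its underside.

How it is judged:
By the outcome, as a careful person would: the job done as asked, in the order asked, and still so for the second after the job is handed in, with the robot touching nothing.
It also fails if it takes over 51 s, if anything falls off the work surface, if the arm or the gripper's body presses on something with over 40 N, if the wrist force passes 120 N, or if a joint passes its speed limit or range.

## Robot

A 6-joint arm with a two-finger parallel gripper is mounted at the origin on the work surface; the furniture and walls round the work are solid. World frame = base frame: x ahead of the robot, y to its left, z up, the work surface at z = 0. Lengths are in m, angles in degrees, forces in N, time in s.
With the tool pointing down it reaches from about 0.35 to 0.875 m from the base axis. Payload 4.2 kg.
Tool frame: the origin (TCP) lies midway between the tips of the shut fingers; the grasp point (between the pads) lies 19 mm behind it; z points along the fingers, y is the direction in which the jaws open and shut (so a half turn about z gives the same grasp; the last joint's range is limited). The gripper opens to 87 mm and grips with 3 to 60 N. Pads are 19 mm wide; open, the fingers measure 117 mm over their backs; the gripper's body (75 mm by 190 mm) begins 51 mm behind the grasp point.
Start: joints at [91.077, 22.042, 0.453, 0, -68.411, -14.817], TCP at [0.148, 0.607, 0.223] pointing down, gripper open.
Joint ranges: [-179.83, 179.83], [-69.29, 118.12], [-61.27, 80.66], [-181.25, 117.63], [-171.15, -9.14], [-177.46, 177.46]. Speed limits (degrees/s): [159.86, 159.86, 180, 180, 180, 180].

## Interface

Orientations are given as a 3x3 rotation matrix whose columns are the frame's x, y, z axes.
In Python, from station import sense, capture, calibration, finish_job gives the robot as it stands.
- The arm moves only by the tool carry_out, never from a script. Its argument "commands" is one flat list of numbers, 6 for each row, row after row: the shift along the tool's x, y, z in mm, then the turn, a rotation vector about the tool's x, y, z in rad. A call has 1 to 5 rows; each row shifts and turns the pose as measured when the row begins, along the tool's axes as they then stand; what a row does not reach is not made up. A row lasts 1/8 s, in which the tool goes at most 62.5 mm and 10.7 degrees, less where a joint would pass 70% of its speed; a pose out of reach is approached as far as the arm can. A call is refused whole if a number of a shift passes 62.5 or a number of a turn 0.188, either way. A call with a gripper value outside its range is refused whole. "grip" is the finger opening in mm, from 0 to 87, set as the call begins (left out, the last holds). The fingers move at their own pace and stop on an object; the grip force is fixed at half the most. Time passes only in rows, so rows that do not move let the fingers close. It gives the time, the measured TCP pose, the force and the opening at its end, in the units of the state.
- sense(): the state, without advancing time (a new reading comes with each control period).
- capture(name): name is "scene" or "top"; returns the picture (420x560x3 uint8, red, green, blue); there is no depth.
- calibration(name): a dict with "fx", "fy", "cx", "cy" (pixels), "rvec" (rotation vector, rad) and "tvec" (3), from world to camera coordinates, as OpenCV has them. Camera axes: x right, y down, z forward; pixel columns grow to the right and rows downward; lengths in m; the calibration is good to about 2 mm. A picture is of the moment at which its call begins. calibration takes no time and is no camera call.
- finish_job(): hands the job in, once; it reports no verdict.
The state is a dict: "time_s": time; "joints": joint angles; "joint_velocities": joint speeds; "effort": joint torques, N m; "tcp_pos": TCP position; "ee_rot": TCP orientation; "wrist_force": force on the tool from outside, world axes, zero at the start; "moment": the same for the moment, N m; "gripper_width": opening from 0.0 (shut) to 1.0 (fully open).
Only numpy, scipy, OpenCV 4.12 (cv2) and the standard library are available. Lean on these libraries where they do the work, as an engineer would, in place of code of your own. Each camera call takes 0.05 s, during which the arm holds its last target.

## Working session

There is one attempt and no reset: what is moved stays moved. The work goes in short steps, Python scripts to look and compute and a tool call to move; the robot and the scene stay as the last step left them, time stands still between calls to the robot, and variables do not carry over. Pictures are saved under pics/ and viewed, and the job is handed in when it is done.

Besides the shell and the picture viewer there is one more tool, called after ">>>" as name(argument=value, ...), one argument or row to a line, values as JSON. carry_out: Moves the arm, as the interface text tells. Its arguments: {"type":"object","properties":{"commands":{"type":"array"},"grip":{"type":"number"}},"required":["commands"]}

```bash
mkdir -p pics
python3 - <<'E'
from station import *
import cv2
for n in ["scene","top"]:
    im=capture(n); cv2.imwrite(f"pics/{n}0.png",im[:,:,::-1]); print(n,calibration(n))
s=sense(); print(s)
E
```

```text
scene {'fx': 481.7490182138265, 'fy': 481.7490182138265, 'cx': 276.96600679010413, 'cy': 214.77457038460696, 'rvec': array([ 2.14884356, -1.2061587 ,  0.49194496]), 'tvec': array([-0.24153769,  0.34005038,  0.83807672])}
top {'fx': 475.60076850806655, 'fy': 475.60076850806655, 'cx': 285.32659929842623, 'cy': 213.5939137584881, 'rvec': array([ 2.15542322, -2.16343919,  0.13301374]), 'tvec': array([0.01109681, 0.49788013, 1.02856572])}
{'time_s': 0.1, 'joints': array([ 9.10765605e+01,  2.20866495e+01,  3.88185247e-01, -2.60488684e-02,
       -6.84124497e+01, -1.48170206e+01]), 'joint_velocities': array([-0.07323916, -0.02182181,  0.11997889,  0.15455426, -0.03242457,
       -0.09293875]), 'effort': array([ 6.04865581e-04, -3.91693175e+01,  1.87932765e+01,  4.23190847e+00,
        1.33821930e-02, -7.64228480e-05]), 'tcp_pos': array([0.14829969, 0.60659271, 0.22156795]), 'ee_rot': array([[ 9.71341806e-01, -2.37686655e-01, -3.86303730e-04],
       [-2.37686953e-01, -9.71339866e-01, -1.94337823e-03],
       [ 8.66828565e-05,  1.97950387e-03, -9.99998037e-01]]), 'wrist_force': array([-1.06752924,  0.01532155,  0.16065829]), 'moment': array([0.01967345, 0.00845667, 0.0658762 ]), 'gripper_width': 0.9996866300462943}
```

View pics/scene0.png

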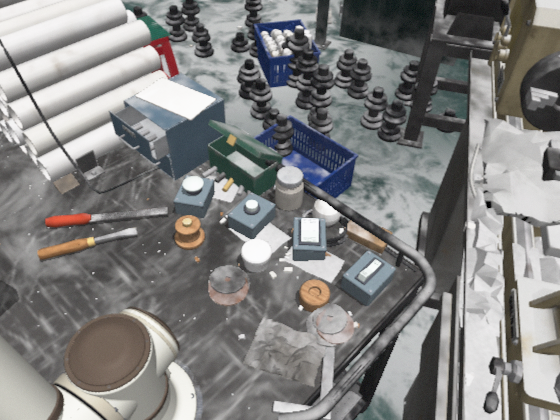

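View pics/top0.png

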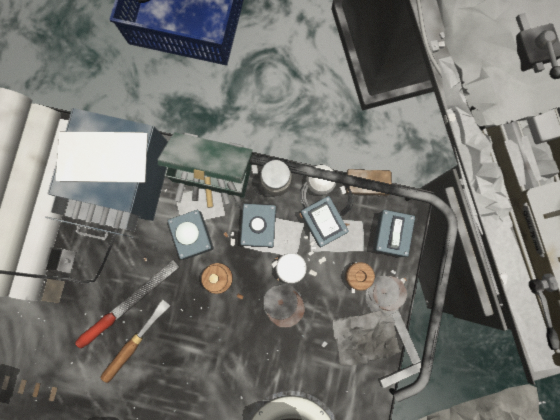

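The top view shows the stop at about (190,234), the round button at (258,226), the wide rocker at (324,220) and the narrow rocker at (397,233). Next I enlarge it.

Run:
```python
import cv2
im=cv2.imread("pics/top0.png"); cv2.imwrite("pics/topz.png",cv2.resize(im[180:280,160:420],None,fx=3,fy=3,interpolation=cv2.INTER_CUBIC))
cv2.imwrite("pics/topr.png",cv2.resize(im[185:265,295:420],None,fx=6,fy=6,interpolation=cv2.INTER_CUBIC))
im=cv2.imread("pics/scene0.png"); cv2.imwrite("pics/scz.png",cv2.resize(im[195:305,285:405],None,fx=5,fy=5,interpolation=cv2.INTER_CUBIC))
```

```text
(no output)
```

View pics/topr.png

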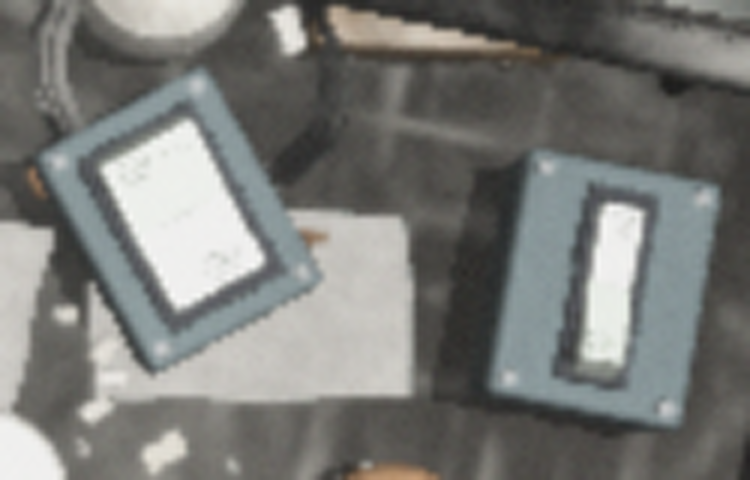

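View pics/scz.png

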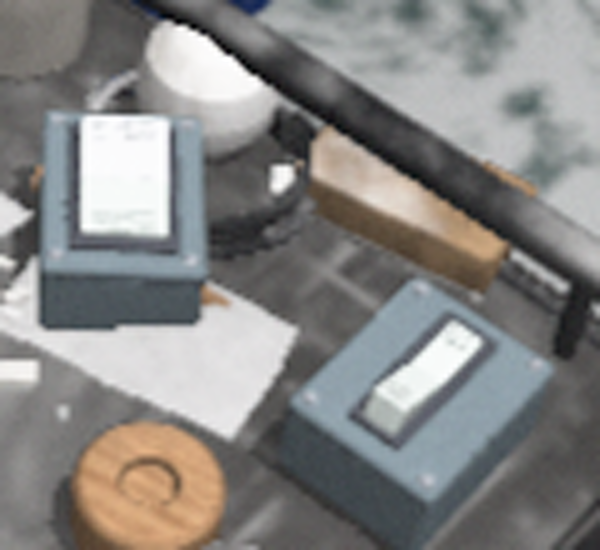

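The narrow rocker's end face shows at its near end, so that end is raised. The wide rocker hides its frame at the far end, so its far end looks raised. I check both with measurements.

```bash
cat > h.py <<'E'
import numpy as np, cv2
from station import calibration
C={}
for n in("top","scene"):
    c=calibration(n);K=np.array([[c['fx'],0,c['cx']],[0,c['fy'],c['cy']],[0,0,1]]);R=cv2.Rodrigues(c['rvec'])[0];t=c['tvec'];C[n]=(K,R,t,-R.T@t)
def cast(n,px,z):
    K,R,t,o=C[n];px=np.atleast_2d(np.float64(px));d=np.c_[px,np.ones(len(px))]@np.linalg.inv(K).T@R
    return o+d*((z-o[2])/d[:,2])[:,None]
def proj(n,P):
    K,R,t,o=C[n];p=(np.atleast_2d(P)@R.T+t)@K.T;return p[:,:2]/p[:,2:]
def tri(a,b):
    P=[C[n][0]@np.c_[C[n][1],C[n][2]] for n in("top","scene")]
    X=cv2.triangulatePoints(P[0],P[1],np.float64(a).reshape(2,1),np.float64(b).reshape(2,1)).ravel();return X[:3]/X[3]
def show(n):print(n,C[n][3])
E
python3 - <<'E'
from h import *
show("top");show("scene")
im=cv2.imread("pics/top0.png");h=cv2.cvtColor(im,cv2.COLOR_BGR2HSV)
m=cv2.inRange(h,(85,45,70),(115,140,200))
m[:190]=0;m[275:]=0;m[:,:150]=0
m=cv2.morphologyEx(m,cv2.MORPH_OPEN,np.ones((2,2)))
cs=[c for c in cv2.findContours(m,cv2.RETR_EXTERNAL,2)[0] if cv2.contourArea(c)>500]
for c in cs:
    pw=cast("top",c[:,0].astype(float),.046)[:,:2]
    r=cv2.minAreaRect(np.float32(pw*1000)); print(np.round(r[0],1),np.round(r[1],1),round(r[2],1), 'px',np.round(cv2.minAreaRect(c)[0],1))
w=cv2.inRange(h,(0,0,185),(180,45,255))
for c in cv2.findContours(w,cv2.RETR_EXTERNAL,2)[0]:
    (u,v),_,_=r=cv2.minAreaRect(c)
    if 150<u<420 and 200<v<260 and cv2.contourArea(c)>100:
        b=cv2.boxPoints(r); print('white',np.round(r,1) if 0 else r, np.round(cast("top",b,.053)[:,:2]*1000,0).tolist())
E
```

```text
top [0.36958931 0.01111611 1.08131188]
scene [-0.15292425 -0.352887    0.85348242]
white ((187.0, 233.0), (22.0, 22.0), 90.0) [[478.0, 247.0], [477.0, 199.0], [430.0, 198.0], [430.0, 246.0]]
white ((335.0223693847656, 236.91001892089844), (30.318653106689453, 54.55793762207031), 85.51539611816406) [[472.0, -37.0], [481.0, -155.0], [416.0, -159.0], [407.0, -41.0]]
white ((396.52313232421875, 231.81541442871094), (7.194014549255371, 26.04729461669922), 7.125016689300537) [[427.0, -220.0], [484.0, -228.0], [482.0, -244.0], [425.0, -235.0]]
white ((286.6620788574219, 246.7551727294922), (63.28065872192383, 54.39479064941406), 41.633541107177734) [[425.0, 97.0], [513.0, 18.0], [421.0, -83.0], [335.0, -5.0]]
white ((257.5, 223.5), (11.0, 11.0), 90.0) [[486.0, 82.0], [486.0, 58.0], [462.0, 58.0], [462.0, 82.0]]
white ((324.8416442871094, 220.39910888671875), (27.106443405151367, 17.232620239257812), 62.241458892822266) [[498.0, -46.0], [515.0, -80.0], [462.0, -107.0], [445.0, -73.0]]
white ((199.39266967773438, 204.66586303710938), (30.3817195892334, 43.93126678466797), 77.90524291992188) [[538.0, 251.0], [558.0, 157.0], [493.0, 143.0], [473.0, 236.0]]
```

View pics/topz.png

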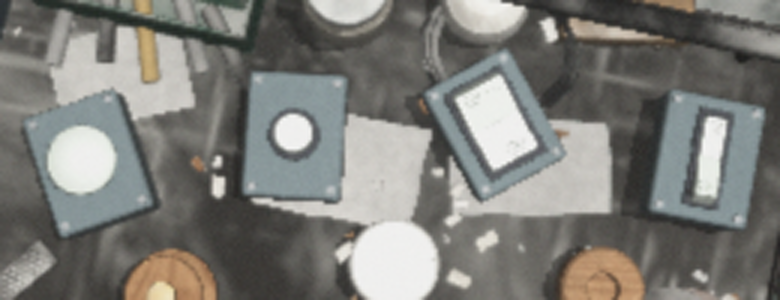

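Run:
```python
from h import *
def T(p,s,o): return (np.float64(p)+.5)/s-.5+np.float64(o)
B={'wide':T([(38,160),(200,68),(325,280),(152,372)],6,(295,185)),
'narrow':T([(530,150),(722,185),(683,430),(490,392)],6,(295,185)),
'button':T([(247,71),(347,75),(342,203),(240,198)],3,(160,180))}
for k,b in B.items():
    w=cast("top",b,.046)*1000
    e=np.roll(w,-1,0)-w
    print(k,'c',w.mean(0).round(1),'sides',np.linalg.norm(e,axis=1).round(0),'yaw',np.degrees(np.arctan2(e[:,1],e[:,0])).round(1))
    # scene check
R={'wide far':[((96,170),(80,115)),((188,115),(168,115))],'wide near':[((270,262),(168,237)),((180,313),(80,235))],
'nar far':[((602,202),(450,320)),((645,208),(485,332))],'nar near':[((578,360),(372,388)),((626,366),(412,408))]}
for k,v in R.items():
    for a,b in v: print(k,(tri(T(a,6,(295,185)),T(b,5,(285,195)))*1000).round(0))
# known reference: box top corners in both
print(tri(T((325,280),6,(295,185)),T((208,275),5,(285,195))),tri(T((683,430),6,(295,185)),T((430,498),5,(285,195))),tri(T((722,185),6,(295,185)),T((553,362),5,(285,195))))
# button top
u=np.array([[257.5,223.5]]);print(cast("top",u,.064))
```

```text
wide c [479.  -76.1  46. ] sides [69. 90. 72. 88.] yaw [ -60.5 -150.5  117.7   27.7]
narrow c [ 453.1 -231.4   46. ] sides [71. 91. 71. 90.] yaw [-100.7  169.    78.6  -10.9]
button c [470.8  69.8  46. ] sides [73. 94. 74. 93.] yaw [-92.5 177.7  87.   -2.7]
wide far [495. -45.  61.]
wide far [515. -78.  62.]
wide near [ 462. -108.   50.]
wide near [444. -75.  49.]
nar far [ 484. -229.   52.]
nar far [ 482. -244.   56.]
nar near [ 426. -217.   62.]
nar near [ 425. -234.   64.]
[ 0.45686139 -0.12938916  0.04420281] [ 0.40140264 -0.25655789  0.04737099] [ 0.4903155  -0.27372072  0.04700026]
[[0.47256882 0.06919607 0.064     ]]
```

The triangulated heights confirm it: the wide rocker's far end is at 61 mm and the near end of the narrow one is at 63 mm. I check the rail and toolbox heights before moving.

```bash
cat >> h.py <<'E'
def go(*pts):
    from station import sense
    s=sense();R=s['ee_rot'];p=s['tcp_pos'];print('t',s['time_s'],'p',(p*1000).round(1),'F',s['wrist_force'].round(1),'w',s['gripper_width'],'J',s['joints'].round(0))
    for q in pts:
        q=np.array(q)/1000;print(q,'tool mm',(R.T@(q-p)*1000).round(1));p=q
E
python3 - <<'E'
from h import *
# rail: ray in top for a few pixels, find height where scene projection lies
for px in [(445,207),(380,180),(320,168),(150,130),(160,175),(250,155)]:
    print(px,[ (z,cast("top",[px],z)[0,:2].round(2).tolist(),proj("scene",cast("top",[px],z))[0].round(0).tolist()) for z in(0,.1,.2)])
go((150,607,290),(300,360,290),(420,150,290),(499.6,-64.6,200))
E
```

```text
(445, 207) [(0, [0.52, -0.36], [433.0, 289.0]), (0.1, [0.5, -0.32], [427.0, 258.0]), (0.2, [0.49, -0.29], [420.0, 222.0])]
(380, 180) [(0, [0.58, -0.21], [380.0, 240.0]), (0.1, [0.56, -0.19], [376.0, 213.0]), (0.2, [0.54, -0.17], [371.0, 181.0])]
(320, 168) [(0, [0.61, -0.07], [331.0, 209.0]), (0.1, [0.59, -0.06], [329.0, 184.0]), (0.2, [0.56, -0.06], [325.0, 154.0])]
(150, 130) [(0, [0.7, 0.33], [220.0, 134.0]), (0.1, [0.67, 0.3], [220.0, 114.0]), (0.2, [0.64, 0.27], [219.0, 89.0])]
(160, 175) [(0, [0.59, 0.3], [205.0, 159.0]), (0.1, [0.57, 0.27], [205.0, 137.0]), (0.2, [0.55, 0.25], [205.0, 111.0])]
(250, 155) [(0, [0.64, 0.09], [280.0, 177.0]), (0.1, [0.61, 0.08], [279.0, 154.0]), (0.2, [0.59, 0.08], [277.0, 127.0])]
t 0.1 p [148.3 606.6 221.6] F [-1.1  0.   0.2] w 0.9996866300462943 J [ 91.  22.   0.  -0. -68. -15.]
[0.15  0.607 0.29 ] tool mm [  1.6  -0.7 -68.4]
[0.3  0.36 0.29] tool mm [204.4 204.3   0.4]
[0.42 0.15 0.29] tool mm [166.5 175.5   0.4]
[ 0.4996 -0.0646  0.2   ] tool mm [128.3 189.4  90.4]
```

The rail stands about 50–80 mm high. The gripper body stays above 120 mm, so it clears.

>>> carry_out(
  commands=[0,0,-60,0,0,0,50,50,-10,0,0,0,50,50,0,0,0,0,50,50,0,0,0,0,50,50,0,0,0,0],
  grip=0,
)

```text
time_s: 0.72
tcp_pos: [0.2785, 0.3912, 0.29]
ee_rot: [[0.973, -0.232, -0.0], [-0.232, -0.973, -0.009], [0.002, 0.009, -1.0]]
wrist_force: [0.9, -1.0, 0.0]
gripper_width: 0.516
```

>>> carry_out(
  commands=[40,45,0,0,0,0,40,45,0,0,0,0,40,45,0,0,0,0,40,45,0,0,0,0,40,45,0,0,0,0],
)

```text
time_s: 1.35
tcp_pos: [0.4229, 0.1161, 0.2918]
ee_rot: [[0.973, -0.229, -0.001], [-0.229, -0.973, -0.009], [0.001, 0.009, -1.0]]
wrist_force: [0.9, 1.5, -0.5]
gripper_width: 0.018
```

```bash
python3 -c "
from h import *
go((499.6,-64.6,200),(499.6,-64.6,75))"
```

```text
t 1.35 p [422.9 116.1 291.8] F [ 0.9  1.5 -0.5] w 0.01815586035658114 J [ 37.   1. -17.   0. -73.  40.]
[ 0.4996 -0.0646  0.2   ] tool mm [116.  157.5  93.3]
[ 0.4996 -0.0646  0.075 ] tool mm [ -0.2  -1.1 125. ]
```

>>> carry_out(
  commands=[30,40,20,0,0,0,30,40,20,0,0,0,30,40,20,0,0,0,20,30,20,0,0,0,0,0,0,0,0,0],
)

```text
time_s: 1.98
tcp_pos: [0.4969, -0.0651, 0.2094]
ee_rot: [[0.972, -0.236, -0.002], [-0.236, -0.972, -0.007], [-0.001, 0.008, -1.0]]
wrist_force: [-0.5, 0.4, 0.9]
gripper_width: 0.006
```

```bash
python3 -c "
from h import *
go((499.6,-64.6,90),(499.6,-64.6,75))"
```

```text
t 1.975 p [496.9 -65.1 209.4] F [-0.5  0.4  0.9] w 0.005862497237405195 J [ 11.  11. -18.   0. -62.  65.]
[ 0.4996 -0.0646  0.09  ] tool mm [  2.6  -2.  119.4]
[ 0.4996 -0.0646  0.075 ] tool mm [ 0.  -0.1 15. ]
```

>>> carry_out(
  commands=[3,-2,40,0,0,0,0,0,40,0,0,0,0,0,38,0,0,0,0,0,0,0,0,0],
)

```text
time_s: 2.48
tcp_pos: [0.5016, -0.0631, 0.0908]
ee_rot: [[0.972, -0.234, 0.003], [-0.234, -0.972, -0.007], [0.004, 0.006, -1.0]]
wrist_force: [0.1, 0.3, 0.7]
gripper_width: 0.011
```

```bash
python3 -c "
from h import *
go((499.6,-64.6,75),(499.6,-64.6,53))
from station import capture
im=capture('scene'); cv2.imwrite('pics/s1.png',cv2.resize(im[150:320,230:430,::-1],None,fx=3.5,fy=3.5,interpolation=2))"
```

```text
t 2.475 p [501.6 -63.1  90.8] F [0.1 0.3 0.7] w 0.010505815873978674 J [ 12.  19. -27.   1. -45.  65.]
[ 0.4996 -0.0646  0.075 ] tool mm [-1.6  1.9 15.8]
[ 0.4996 -0.0646  0.053 ] tool mm [-0.1 -0.1 22. ]
```

View pics/s1.png

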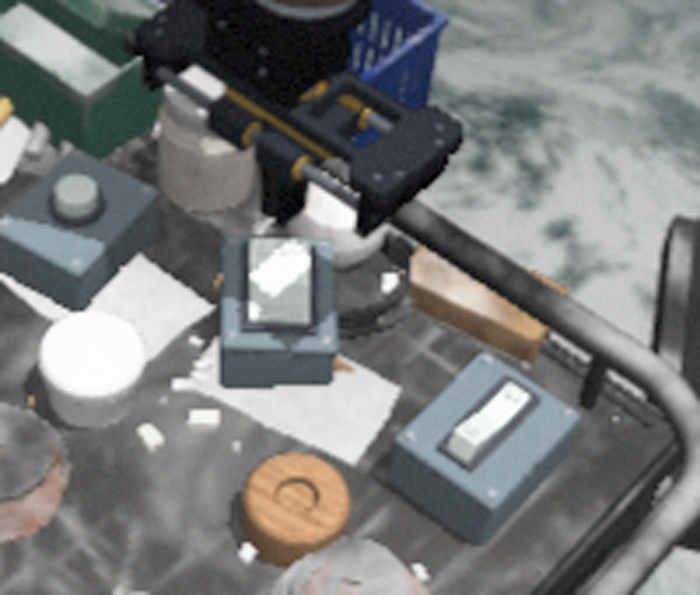

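```bash
python3 -c "
from h import *
for z in (.091,.11,.16):
  p=proj('scene',[[.5016,-.0631,z]])[0]; print(p,(p-[230,150])*3.5)
from station import capture
im=capture('top'); cv2.imwrite('pics/t1.png',cv2.resize(im[130:270,240:430,::-1],None,fx=4,fy=4,interpolation=2))"
```

```text
[310.32133478 209.6485117 ] [281.12467174 208.76979096]
[310.95902368 203.59408696] [283.35658288 187.57930438]
[312.72344102 186.84213783] [289.53204356 128.94748241]
```

View pics/t1.png

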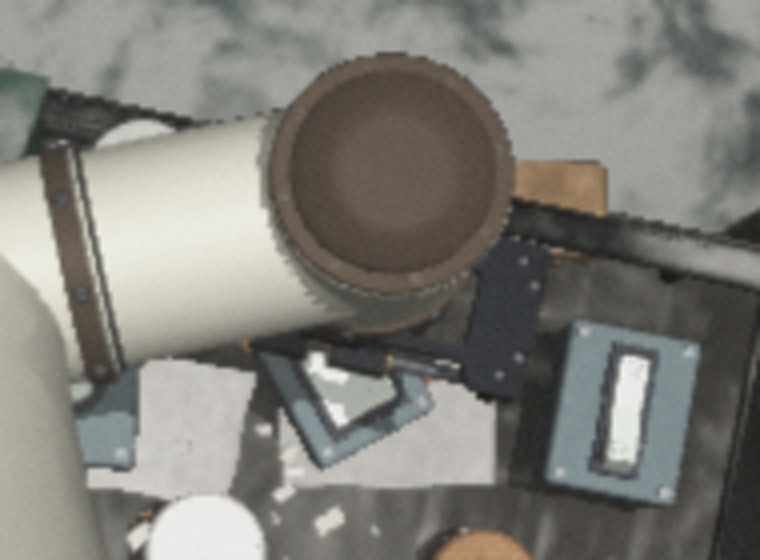

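The black fingertips at about (285,215) in the scene crop match the TCP projected over the raised end of the wide rocker. I press now.

>>> carry_out(
  commands=[-2,2,10,0,0,0,0,0,10,0,0,0,0,0,5,0,0,0,0,0,5,0,0,0,0,0,4,0,0,0],
)

```text
time_s: 3.2
tcp_pos: [0.5058, -0.0638, 0.0624]
ee_rot: [[0.972, -0.232, 0.02], [-0.232, -0.973, -0.005], [0.021, -0.0, -1.0]]
wrist_force: [0.5, 0.4, 2.6]
gripper_width: 0.006
```

>>> carry_out(
  commands=[-5,1,-5,0,-0.02,0,-1,0,0,0,0,0],
)

```text
time_s: 3.45
tcp_pos: [0.4993, -0.0633, 0.0674]
ee_rot: [[0.973, -0.232, -0.001], [-0.232, -0.973, 0.0], [-0.001, -0.0, -1.0]]
wrist_force: [0.1, -0.4, 0.6]
gripper_width: 0.01
```

```bash
python3 -c "
from h import *
go((499.6,-64.6,60),(499.6,-64.6,53))"
```

```text
t 3.45 p [499.3 -63.3  67.4] F [ 0.1 -0.4  0.6] w 0.009507083839741947 J [ 11.  21. -28.  -0. -42.  65.]
[ 0.4996 -0.0646  0.06  ] tool mm [0.6 1.2 7.4]
[ 0.4996 -0.0646  0.053 ] tool mm [0. 0. 7.]
```

>>> carry_out(
  commands=[0,1,5,0,0,0,-0.5,0,4,0,0,0,-0.5,0,4,0,0,0,-0.5,0,4,0,0,0],
)

```text
time_s: 3.95
tcp_pos: [0.5007, -0.0637, 0.0528]
ee_rot: [[0.973, -0.23, 0.006], [-0.23, -0.973, -0.0], [0.005, -0.001, -1.0]]
wrist_force: [-7.9, 3.8, 32.2]
gripper_width: 0.002
```

A force of 32 N at z = 52.8 mm means it is against the stop. I retract and check.

>>> carry_out(
  commands=[0,0,-10,0,0,0,0,0,-30,0,0,0,0,20,-10,0,0,0,0,40,0,0,0,0,0,40,0,0,0,0],
)

```text
time_s: 4.58
tcp_pos: [0.4736, -0.1616, 0.1024]
ee_rot: [[0.974, -0.226, -0.003], [-0.226, -0.974, -0.0], [-0.003, 0.001, -1.0]]
wrist_force: [1.1, 0.5, 0.2]
gripper_width: 0.006
```

```bash
python3 -c "
from h import *
go((429.4,-226.8,100),(429.4,-226.8,70))
from station import capture
im=capture('scene'); cv2.imwrite('pics/s2.png',cv2.resize(im[150:320,230:430,::-1],None,fx=3.5,fy=3.5,interpolation=2))"
```

```text
t 4.575 p [ 473.6 -161.6  102.4] F [1.1 0.5 0.2] w 0.006420197481079085 J [ -0.  17. -26.   0. -47.  77.]
[ 0.4294 -0.2268  0.1   ] tool mm [-28.3  73.5   2.5]
[ 0.4294 -0.2268  0.07  ] tool mm [ 0.1 -0.  30. ]
```

View pics/s2.png

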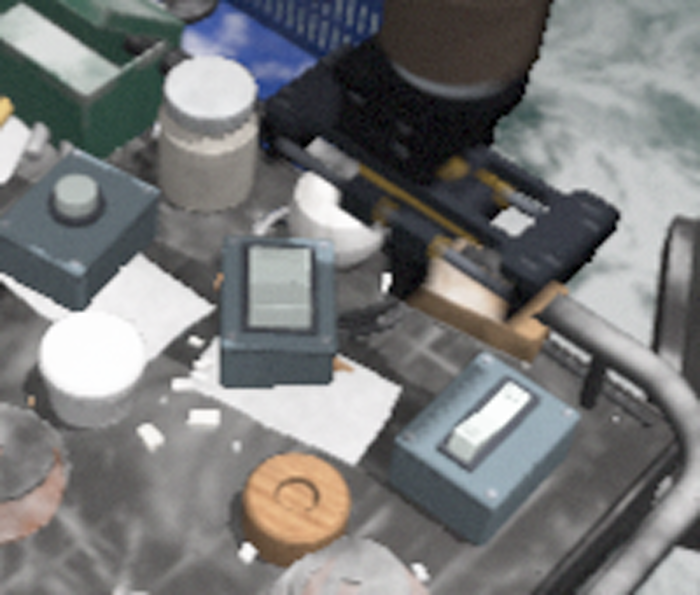

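At about (280,285) in the crop, the wide rocker now shows frame at its far end, and its near half is raised. It is over. Next is the narrow one.

>>> carry_out(
  commands=[-15,35,0,0,0,0,-13,35,0,0,0,0,0,3,0,0,0,0,0,0,0,0,0,0],
)

```text
time_s: 5.12
tcp_pos: [0.4233, -0.2313, 0.1003]
ee_rot: [[0.972, -0.233, -0.012], [-0.233, -0.972, 0.001], [-0.012, 0.002, -1.0]]
wrist_force: [0.1, 0.1, -0.2]
gripper_width: 0.004
```

```bash
python3 -c "
from h import *
go((429.4,-226.8,70))"
```

```text
t 5.125 p [ 423.3 -231.3  100.3] F [ 0.1  0.1 -0.2] w 0.004242289650778698 J [ -9.  16. -28.   0. -46.  86.]
[ 0.4294 -0.2268  0.07  ] tool mm [ 5.3 -5.9 30.2]
```

>>> carry_out(
  commands=[5,-6,8,0,0.012,0,0,0,10,0,0,0,0,0,10,0,0,0,0,0,0,0,0,0],
)

```text
time_s: 5.62
tcp_pos: [0.4305, -0.2241, 0.0692]
ee_rot: [[0.973, -0.23, -0.002], [-0.23, -0.973, -0.001], [-0.002, 0.002, -1.0]]
wrist_force: [0.4, -0.6, 0.4]
gripper_width: 0.004
```

```bash
python3 -c "
from h import *
go((429.4,-226.8,70),(429.4,-226.8,53))
from station import capture
im=capture('scene'); cv2.imwrite('pics/s3.png',cv2.resize(im[180:320,290:430,::-1],None,fx=4,fy=4,interpolation=2))"
```

```text
t 5.625 p [ 430.5 -224.1   69.2] F [ 0.4 -0.6  0.4] w 0.003940653937497399 J [ -8.  19. -30.   0. -41.  85.]
[ 0.4294 -0.2268  0.07  ] tool mm [-0.4  2.8 -0.8]
[ 0.4294 -0.2268  0.053 ] tool mm [ 0. -0. 17.]
```

View pics/s3.png

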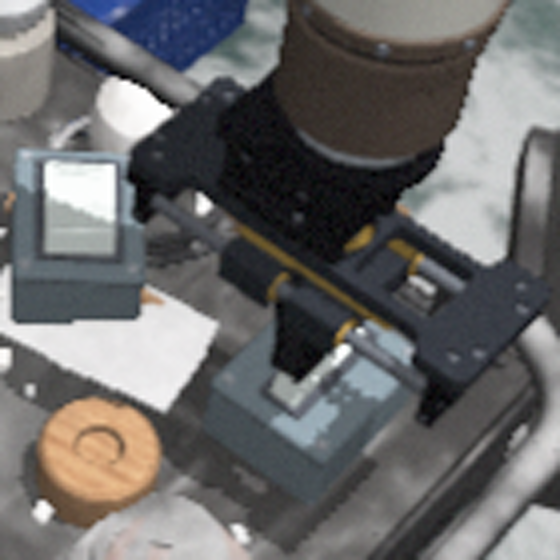

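The fingers at about (300,360) sit over the near end of the narrow rocker. I correct 3 mm in y and press.

>>> carry_out(
  commands=[-0.5,3,4,0,0,0,0,0,4,0,0,0,0,0,4,0,0,0,-0.5,0,4,0,0,0],
)

```text
time_s: 6.18
tcp_pos: [0.4286, -0.2273, 0.0537]
ee_rot: [[0.973, -0.23, -0.001], [-0.23, -0.973, -0.001], [-0.001, 0.002, -1.0]]
wrist_force: [-1.1, 1.1, 3.0]
gripper_width: 0.005
```

>>> carry_out(
  commands=[0,0,3,0,0,0,0,0,1,0,0,0],
)

```text
time_s: 6.42
tcp_pos: [0.4287, -0.2274, 0.0532]
ee_rot: [[0.974, -0.228, -0.002], [-0.228, -0.974, -0.003], [-0.001, 0.003, -1.0]]
wrist_force: [-3.2, 2.0, 10.3]
gripper_width: 0.004
```

>>> carry_out(
  commands=[0,0,3,0,0,0,0,0,2,0,0,0],
)

```text
time_s: 6.68
tcp_pos: [0.4287, -0.2274, 0.0531]
ee_rot: [[0.974, -0.226, -0.002], [-0.226, -0.974, -0.004], [-0.001, 0.004, -1.0]]
wrist_force: [-5.3, 4.2, 16.9]
gripper_width: 0.008
```

>>> carry_out(
  commands=[0,0,-10,0,0,0,0,0,-35,0,0,0,5,-40,-5,0,0,0,5,-55,0,0,0,0,5,-55,0,0,0,0],
)

```text
time_s: 7.3
tcp_pos: [0.481, -0.0838, 0.1054]
ee_rot: [[0.973, -0.233, 0.007], [-0.233, -0.973, -0.004], [0.008, 0.002, -1.0]]
wrist_force: [1.2, 0.5, 0.4]
gripper_width: 0.008
```

```bash
python3 -c "
from h import *
go((472.2,69.5,100),(472.2,69.5,70))
from station import capture
im=capture('scene'); cv2.imwrite('pics/s4.png',cv2.resize(im[150:320,230:430,::-1],None,fx=3.5,fy=3.5,interpolation=2))
im=capture('top'); cv2.imwrite('pics/t4.png',cv2.resize(im[180:270,240:430,::-1],None,fx=4,fy=4,interpolation=2))"
```

```text
t 7.3 p [481.  -83.8 105.4] F [1.2 0.5 0.4] w 0.007873407661127155 J [  9.  16. -28.   0. -46.  67.]
[0.4722 0.0695 0.1   ] tool mm [ -44.3 -147.     4.7]
[0.4722 0.0695 0.07  ] tool mm [-0.2 -0.1 30. ]
```

View pics/s4.png

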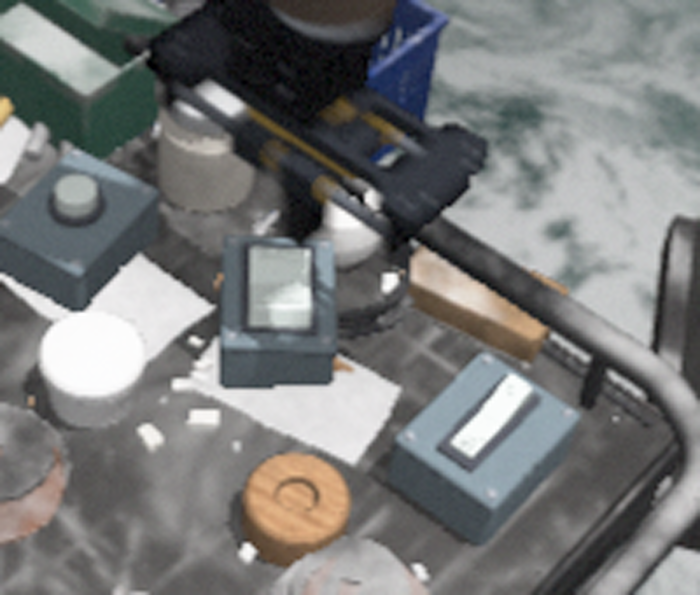

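View pics/t4.png

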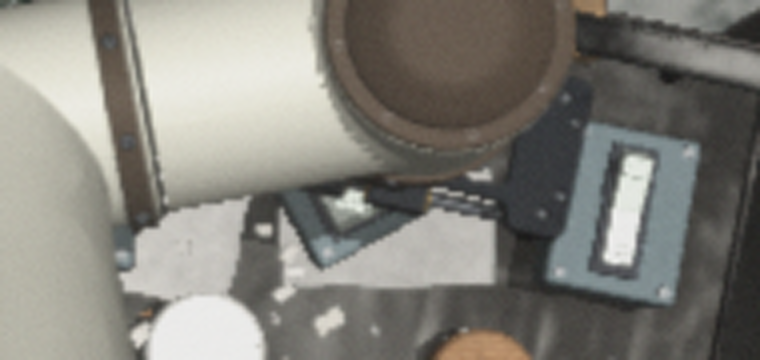

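The narrow rocker's near end at (465,450) now lies flush and its far end is raised. The wide rocker's near half is still raised. Both are over, so I move on to the button.

>>> carry_out(
  commands=[-14,-45,0,0,0,0,-14,-45,0,0,0,0,-14,-40,0,0,0,0,-2,-10,0,0,0,0,0,0,0,0,0,0],
)

```text
time_s: 8.02
tcp_pos: [0.4731, 0.0686, 0.1046]
ee_rot: [[0.974, -0.227, 0.012], [-0.227, -0.974, -0.003], [0.012, 0.0, -1.0]]
wrist_force: [0.2, 0.0, 0.4]
gripper_width: 0.003
```

```bash
python3 -c "
from h import *
go((472.2,69.5,80),(472.2,69.5,58))"
```

```text
t 8.025 p [473.1  68.6 104.6] F [0.2 0.  0.4] w 0.0027348005598904278 J [ 28.  15. -30.   1. -45.  48.]
[0.4722 0.0695 0.08  ] tool mm [-1.4 -0.7 24.6]
[0.4722 0.0695 0.058 ] tool mm [-0.3 -0.  22. ]
```

>>> carry_out(
  commands=[-1,-1,10,0,-0.012,0,0,0,10,0,0,0,-0.5,0,10,0,0,0,-0.5,0,0,0,0,0],
)

```text
time_s: 8.52
tcp_pos: [0.4708, 0.0666, 0.0714]
ee_rot: [[0.973, -0.232, -0.003], [-0.232, -0.973, -0.001], [-0.003, 0.002, -1.0]]
wrist_force: [-0.5, -0.5, 0.2]
gripper_width: 0.004
```

```bash
python3 -c "
from h import *
go((472.2,69.5,70),(472.2,69.5,58))
from station import capture
im=capture('scene'); cv2.imwrite('pics/s5.png',cv2.resize(im[150:290,190:330,::-1],None,fx=4,fy=4,interpolation=2))"
```

```text
t 8.525 p [470.8  66.6  71.4] F [-0.5 -0.5  0.2] w 0.0042123527663976545 J [ 28.  18. -31.  -0. -41.  49.]
[0.4722 0.0695 0.07  ] tool mm [ 0.6 -3.2  1.4]
[0.4722 0.0695 0.058 ] tool mm [ 0. -0. 12.]
```

View pics/s5.png

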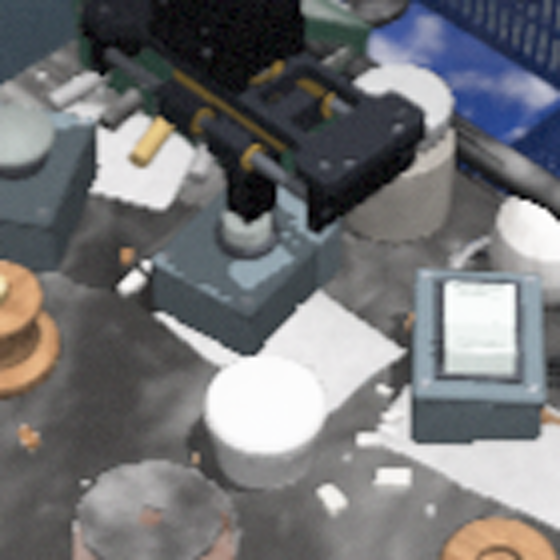

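The fingers are centred over the button at about (247,220), and the wide rocker at (480,325) is clearly over. I press to the stop and hold.

>>> carry_out(
  commands=[1,-3,4,0,0,0,0,0,4,0,0,0,0,0,4,0,0,0,0,0,4,0,0,0],
)

```text
time_s: 9.07
tcp_pos: [0.4737, 0.0698, 0.0576]
ee_rot: [[0.973, -0.23, -0.001], [-0.23, -0.973, -0.001], [-0.0, 0.001, -1.0]]
wrist_force: [-10.6, 2.0, 34.5]
gripper_width: 0.003
```

>>> carry_out(
  commands=[0,0,1.5,0,0,0,0,0,1.5,0,0,0,0,0,1.5,0,0,0,0,0,1.5,0,0,0],
)

```text
time_s: 9.57
tcp_pos: [0.4736, 0.0698, 0.0582]
ee_rot: [[0.974, -0.227, 0.001], [-0.227, -0.974, -0.003], [0.001, 0.002, -1.0]]
wrist_force: [-4.3, 0.1, 13.4]
gripper_width: 0.003
```

>>> carry_out(
  commands=[0,0,1.5,0,0,0,0,0,1.5,0,0,0,0,0,1.5,0,0,0,0,0,1.5,0,0,0],
)

```text
time_s: 10.07
tcp_pos: [0.4736, 0.0698, 0.0582]
ee_rot: [[0.975, -0.224, 0.002], [-0.224, -0.975, -0.004], [0.003, 0.003, -1.0]]
wrist_force: [-4.4, -0.2, 12.6]
gripper_width: 0.002
```

>>> carry_out(
  commands=[0,0,-10,0,0,0,0,0,-30,0,0,0,0,0,-40,0,0,0,-40,0,-30,0,0,0,-40,0,0,0,0,0],
)

```text
time_s: 10.7
tcp_pos: [0.3962, 0.0893, 0.1716]
ee_rot: [[0.974, -0.227, 0.004], [-0.227, -0.974, -0.002], [0.004, 0.001, -1.0]]
wrist_force: [0.3, 0.2, 0.7]
gripper_width: 0.008
```

>>> carry_out(
  commands=[-30,-40,0,0,0,0,-20,-40,0,0,0,0,-20,-40,0,0,0,0,-20,-40,0,0,0,0,0,0,0,0,0,0],
)

```text
time_s: 11.32
tcp_pos: [0.3407, 0.2711, 0.1732]
ee_rot: [[0.974, -0.226, 0.007], [-0.226, -0.974, 0.004], [0.006, -0.006, -1.0]]
wrist_force: [1.0, -0.4, -0.0]
gripper_width: 0.006
```

```bash
python3 -c "
from h import *
go()
from station import capture
im=capture('scene'); cv2.imwrite('pics/s6.png',cv2.resize(im[150:320,170:410,::-1],None,fx=3.3,fy=3.3,interpolation=2))
im=capture('top'); cv2.imwrite('pics/t6.png',cv2.resize(im[150:300,160:430,::-1],None,fx=2.9,fy=2.9,interpolation=2))"
```

```text
t 11.325 p [340.7 271.1 173.2] F [ 1.  -0.4 -0. ] w 0.006441703134647421 J [ 60.   6. -29.   0. -54.  17.]
```

View pics/s6.png

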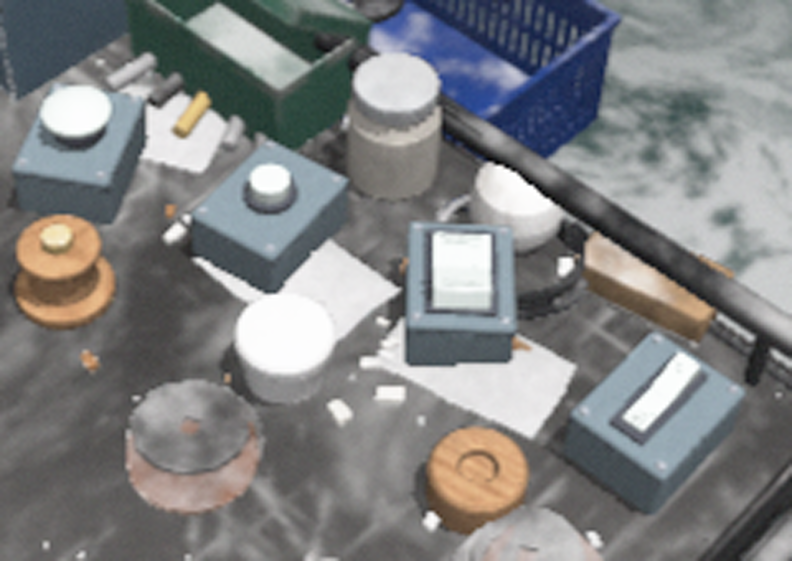

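View pics/t6.png

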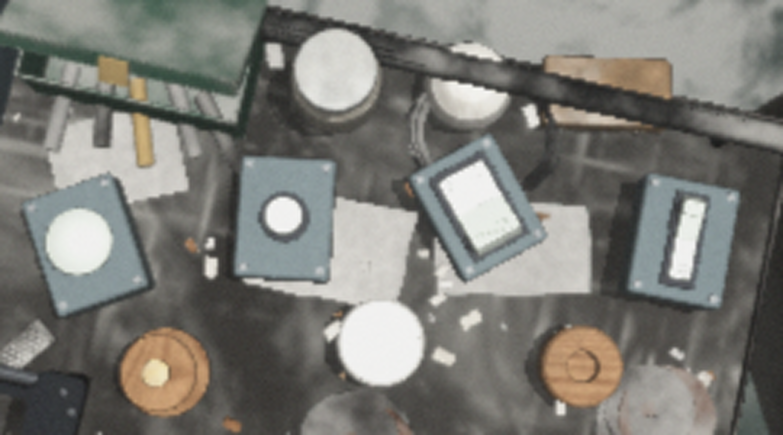

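```bash
python3 -c "
from h import *
T=lambda p,s,o:(np.float64(p)+.5)/s-.5+np.float64(o)
for k,a,b in [('wide far L',(437,192),(432,233)),('wide far R',(480,160),(492,233)),('nar near L',(668,278),(622,420)),('nar near R',(692,284),(648,432)),('nar far',(704,200),(703,362))]:
  print(k,(tri(T(a,2.9,(160,150)),T(b,3.3,(170,150)))*1000).round(0))
from station import finish_job
print(finish_job())"
```

```text
wide far L [490. -46.  57.]
wide far R [515. -79.  53.]
nar near L [ 425. -218.   48.]
nar near R [ 421. -235.   54.]
nar far [ 483. -244.   61.]
the job is handed in; nothing more can be done
None
```

I started the lathe in the order asked and handed the job in at about 11.4 s on the robot's clock; it reports no verdict.

- **Wide rocker:** I pressed it down to its stop, reaching a tip height of 52.8 mm at about 32 N. My first approach drifted 4–6 mm in x and only touched the rocker lightly, so I backed off, corrected it and pressed again.
- **Narrow rocker:** I pressed it to its stop at 53.1 mm and about 17 N.
- **Round button:** I pressed it fully in, with the tip at about 58 mm. I held it for about 1.1 s (34 N at first, then about 13 N) and let it go.

**Last checks:**
- The final pictures show both rockers tipped the other way and the button out again.
- The stop button is untouched and nothing standing around has visibly moved.
- The arm is clear of everything, with wrist force near zero.
- From the two views, the pressed ends measured 48–57 mm against the 53 mm expected. Hand-picked pixels are only good to a few millimetres, so the stop heights and forces are the better evidence that both rockers are fully over.

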